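# Fit a new starter pinion and hold it home against its spring

### The job

The new pinion for the starter drive is in the grey steel case. Swing the one hasp that is still closed off its catch, open the lid wide and leave it so, take out the toothed pinion and turn it until its bore meshes with the splines of the upright shaft, then slide it down and push it fully home against the return spring without forcing it. Finish while still holding it pressed home, so that the circlip groove above it stays clear, and leave everything else on the bench where it is.

Things in the scene. Friction and masses are not known exactly. Their poses are not given: they have to be found in the camera images.
- case: Grey steel case, fixed, 160 (x) x 270 (y) x 60 mm high without lid. Origin: centre of underside; x points from the hasp side (front) to the lid's hinge side. Rubber floor 12 mm above origin; a divider along x at y = 0, 46 mm high, makes two compartments 152 x 131 mm: the pinion lies in one, the stop collar in the other, drawn anew each time. Its second hasp (y -80 mm) already hangs open.
- hasp (a joint): Angle of the closed hasp (at y +80 mm of the case) about an axis along the case's y. 0: flat on the lid, pointing to the case's +x; pi/2 upright; up to 4.6, hanging down the front. Loose: past upright it falls over by itself. Steel leaf 28 mm wide, 52 long, 3 thick, slotted round its catch (a 12 mm high staple on the lid, 18 to 30 mm from the lid's front edge); upturned lip at its free end.
- hasp_lip (a point): Middle of the hasp's upturned lip (28 mm wide along the case's y, 4 mm thick, 14 mm tall), 50 mm from the hasp's axis, 10 mm above the lid's top when closed. Can be pinched from above across its 28 mm width and carried round the axis.
- hasp_hinge (a point): Middle of the hasp's hinge axis, 5 mm in front of the case and 2 mm above the lid's top.
- lid (a joint): Lid angle: 0 shut, up to 1.85 open (leaning back). Turns about the top far (+x) edge of the case; stiff, stays where it is left, takes about 5 N at the handle. Plate 160 x 270 x 6 mm, its top 66.5 mm above the bench when shut.
- lid_handle (a point): Grip point of the lid's bow handle, 130 mm from the hinge axis and 18 mm above the lid's top, at the case's y = 0. The bow is 8 mm steel bar, 56 mm wide overall along the case's y, 32 mm high, 30 mm behind the lid's front edge; pinched across its width from above it pivots between the fingers as the lid turns.
- lid_hinge (a point): Middle of the lid's hinge axis (along the case's y), level with the lid's underside.
- pinion: New steel pinion lying flat, axis up: 12 outer teeth, 50 mm over the tips, 30 mm high, about 0.25 kg, both ends alike. Origin: centre of its underside, z along its axis. Bore with six straight grooves 60 degrees apart, 7.8 mm wide, 30 mm across grooves, 22 mm across the lands between; its x axis passes through the middle of a groove and of an outer tooth.
- stop_collar: Plain smooth steel ring, 38 mm outside, 22 mm bore, 12 mm high, in the case's other compartment; origin at the centre of its underside. Stays in the case.
- starter: Aluminium drive-end housing of a starter motor on a 150 x 120 x 12 mm steel plate, splined shaft straight up; fixed, shaft too. Origin: centre of the plate's underside, on the shaft's axis. Its x axis passes through the middle of a spline; the pinion meshes when its yaw is the starter's plus a multiple of 60 degrees, within 4. Boss 72 mm across, top at 92 mm; flange 181 mm along x, top at 75.
- shaft_tip (a point): Top end of the shaft, 146 mm above the starter's origin. From there down: plain end 18 mm across (tapered tip, circlip groove at 135 mm) to 132 mm above the origin, then six straight splines (20 mm core, 28 mm over splines, each 6 mm wide, top 3 mm narrowed) to the shoulder. Turned wrong, the pinion stops with its underside at 132 mm; meshed, it slides to the spring.
- shoulder (a point): Centre of the shaft's shoulder (32 mm across), 100 mm above the starter's origin: the pinion's origin lies here when fully home, its top then at 130 mm, 5 mm below the circlip groove.
- return_spring (a joint): How far the return spring's washer (34 to 46 mm across, around the shoulder) is pressed down, in m. 0: its top is 110 mm above the starter's origin; 0.010: pinion home on the shoulder. Pushes up with 4 N at first, 12 N when home, and lifts the pinion again if it is let go.
- worn_pinion: Bystander: the old dark pinion, 50 mm across, 30 mm high, on the bench beyond the starter (-y). Origin at its underside.
- bearing: Bystander: ball bearing, 42 mm across, 12 mm high, flat on the bench. Origin at its underside.
- screwdriver: Bystander: screwdriver about 190 mm long, lying behind the starter.
- oil_filter: Bystander: white oil filter can, 76 mm across, 96 mm high, standing at the back. Origin at its underside.
- carton_red: Bystander: red and white striped carton, 85 x 85 x 100 mm, at the back.
- carton_brown: Bystander: brown carton, 110 x 160 x 75 mm, at the back behind the case.
Not all that is in view belongs to the job. What is shaped like the starter but pink is not meant.

How it is judged:
By the outcome, as a careful person would: the job done as asked, in the order asked, and still so for the second after the job is handed in, while the arm keeps its last pose, push and grip.
It also fails if it takes over 72 s, if anything falls off the work surface, if the arm or the gripper's body presses on something with over 40 N, if the wrist force passes 120 N, or if a joint passes its speed limit or range.

### The arm

A 6-joint arm with a two-finger parallel gripper is mounted at the origin on the work surface. World frame = base frame: x ahead of the robot, y to its left, z up, the work surface at z = 0. Lengths are in mm, angles in rad, forces in N, time in s.
With the tool pointing down it reaches from about 375 to 975 mm from the base axis. Payload 3.8 kg.
Tool frame: the origin (TCP) lies midway between the tips of the shut fingers; the grasp point (between the pads) lies manip.grasp_offset behind it (manip.grasp_offset is the distance from the TCP to the grasp point, in mm); z points along the fingers, y is the direction in which the jaws open and shut (so a half turn about z gives the same grasp; the last joint's range is limited). The gripper opens to 85 mm and grips with 20 to 120 N. Pads are 22 mm wide; open, the fingers measure 114 mm over their backs; the gripper's body (76 mm by 85 mm) begins 54 mm behind the grasp point. The pads swing forward as they close: fully open they stand 13 mm farther back than shut.
Start: joints at [1.283, 0.264, 1.604, -0, 1.274, -0.037], TCP at [167.519, 653.877, 231.28] pointing down, gripper open.
Joint ranges: [-2.63, 2.63], [-0.94, 2.18], [0.31, 2.57], [-1.31, 4.45], [0, 2.66], [-2.55, 2.55]. Speed limits (rad/s): [2.57, 2.57, 3.14, 3.14, 3.14, 3.14].

### API

Orientations are given as a 3x3 rotation matrix whose columns are the frame's x, y, z axes.
In Python, from rig import manip, hand, ik, imaging, ticket gives the robot as it stands. Calls block until the motion is done:
- manip.movep(position, orientation): joint-space move of the TCP to a pose.
- manip.line_to(position, rotation=None, speed=150): straight line of the TCP; rotation=None keeps the orientation; speed is the mean speed in mm/s.
- manip.movej(angles): joint-space move.
- hand.set_gripper(opening, grip_force=None): finger opening in mm; grip_force is the grip in N (None keeps the last); returns when the fingers have stopped.
- manip.sleep(seconds).
- ik(position, orientation): joint angles nearest the present ones, or None.
- manip.state(): the state.
- imaging.read_camera(name): name is "scene" or "top"; returns the picture (384x512x3 uint8, red, green, blue); there is no depth.
- imaging.calibration(name): a dict with "fx", "fy", "cx", "cy" (pixels), "extrinsics" (4x4, takes a point from camera to world coordinates). Camera axes: x right, y up, looking along -z (the intrinsics and any distortion apply to the point x, -y, -z); pixel columns grow to the right and rows downward; lengths in mm; the calibration is good to about 2 mm. A picture is of the moment at which its call begins. calibration takes no time and is no camera call.
A pose or a line that the arm cannot do raises manip.MotionError and nothing moves.
- ticket.hand_in(): hands the job in, once; it reports no verdict.
The state is a dict: "t": time; "joint_pos": joint angles; "qd": joint speeds; "joint_efforts": joint torques, N m; "tcp_pos": TCP position; "eef_rot": TCP orientation; "wrist_force": force on the tool from outside, world axes, zero at the start; "wrist_torque": the same for the moment, N m; "finger_gap": finger opening in mm.
Only numpy, scipy, OpenCV 4.12 (cv2) and the standard library are available. Lean on these libraries where they do the work, as an engineer would, in place of code of your own. Each camera call takes 0.05 s, during which the arm holds its last target. There are 200 camera calls.

## Working session

There is one attempt and no reset: what is moved stays moved. The work goes in short steps, each a Python script; the robot and the scene stay as the last script left them, time stands still between calls to the robot, and variables do not carry over. Pictures are saved under pics/ and viewed, about 8 in all and at most 12, crops included, and the job is handed in when it is done.

```bash
ls; mkdir -p pics; python3 - <<'E'
from rig import manip,hand,ik,imaging,ticket
import cv2,numpy as np
np.set_printoptions(precision=4,suppress=True)
ims=[]
for n in("scene","top"):
    im=imaging.read_camera(n);cv2.imwrite(f"pics/{n}0.png",im[:,:,::-1]);print(n,imaging.calibration(n))
    cv2.imwrite(f"pics/{n}0v.png",cv2.resize(im[:,:,::-1],(768,576),interpolation=cv2.INTER_CUBIC))
print(manip.state(),manip.grasp_offset)
E
```

```text
pics
scene {'fx': 388.8257945052508, 'fy': 388.8257945052508, 'cx': 254.62768347665536, 'cy': 192.389156545815, 'extrinsics': array([[   0.302 ,   -0.7907,    0.5325, 1168.7264],
       [   0.9533,    0.2503,   -0.169 , -305.5649],
       [   0.0004,    0.5587,    0.8294, 1116.6022],
       [   0.    ,    0.    ,    0.    ,    1.    ]])}
top {'fx': 374.1183651380177, 'fy': 374.1183651380177, 'cx': 257.70853583282513, 'cy': 191.90127826411086, 'extrinsics': array([[  -0.0039,    0.9982,   -0.0591,  470.2231],
       [  -1.    ,   -0.004 ,   -0.0006,  -87.9982],
       [  -0.0008,    0.0591,    0.9983, 1133.6333],
       [   0.    ,    0.    ,    0.    ,    1.    ]])}
{'t': 0.1, 'joint_pos': array([ 1.2831,  0.2647,  1.6053, -0.    ,  1.2737, -0.0369]), 'qd': array([-0.0001, -0.0023, -0.0059, -0.001 , -0.0015, -0.0009]), 'joint_efforts': array([  0.0027, -51.6702, -36.8598,  -0.0001,   0.0063,   0.    ]), 'tcp_pos': array([167.3191, 653.2465, 230.0727]), 'eef_rot': array([[-0.9687,  0.2482, -0.0006],
       [ 0.2482,  0.9687, -0.002 ],
       [ 0.0001, -0.002 , -1.    ]]), 'wrist_force': array([-0.5264,  0.1141, -0.0807]), 'wrist_torque': array([0.0538, 0.0232, 0.0084]), 'finger_gap': 85.12734337529217} 18.700000000000003
```

View pics/scene0v.png

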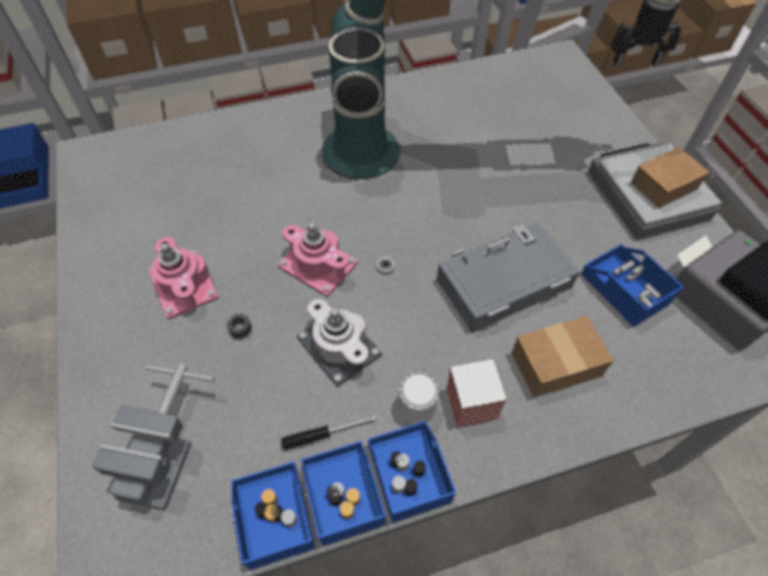

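View pics/top0v.png

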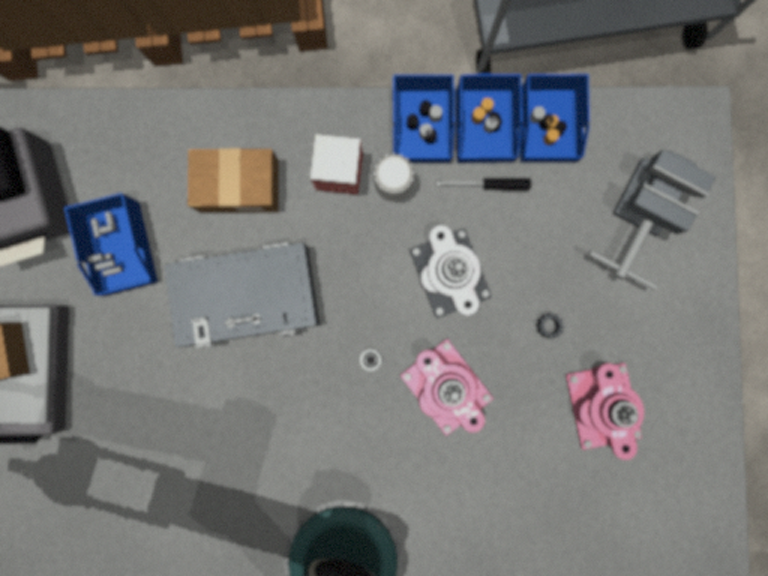

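Top view (768-wide display): closed grey case at (243,293) with the closed hasp at (201,331) and handle at (243,320). The starters are grey/white at (455,268) and pink at (450,392) and (620,412); the grey one fits the description and the pink ones are excluded. I'll confirm in one enlarged crop.

```bash
cat > h.py <<'E'
from rig import manip,hand,ik,imaging,ticket
import cv2,numpy as np
np.set_printoptions(precision=3,suppress=True)
C={n:imaging.calibration(n) for n in("scene","top")}
def ray(n,u,v):
    c=C[n];E=np.array(c["extrinsics"])
    d=E[:3,:3]@np.array([(u-c["cx"])/c["fx"],-(v-c["cy"])/c["fy"],-1]);return E[:3,3],d/np.linalg.norm(d)
def plane(n,u,v,z):
    o,d=ray(n,u,v);return o+d*(z-o[2])/d[2]
def proj(n,P):
    c=C[n];E=np.array(c["extrinsics"]);p=E[:3,:3].T@(np.asarray(P,float)-E[:3,3])
    return np.array([c["cx"]+c["fx"]*p[0]/-p[2],c["cy"]-c["fy"]*p[1]/-p[2]])
def tri(uv1,uv2):
    (a,d),(b,e)=ray("scene",*uv1),ray("top",*uv2)
    s=np.linalg.lstsq(np.c_[d,-e],b-a,rcond=None)[0];p,q=a+s[0]*d,b+s[1]*e
    return (p+q)/2,np.linalg.norm(p-q)
def snap(n,name):
    im=imaging.read_camera(n)[:,:,::-1].copy();cv2.imwrite(f"pics/{name}.png",im);return im
def crop(im,x,y,w,h,s):
    o=cv2.resize(im[y:y+h,x:x+w],None,fx=s,fy=s,interpolation=cv2.INTER_CUBIC)
    for i in range(-(-x//10)*10,x+w,10):
        cv2.line(o,(int((i+.5-x)*s),0),(int((i+.5-x)*s),10 if i%50==0 else 5),(0,255,255),1)
        if i%20==0: cv2.putText(o,str(i),(int((i-x)*s)-8,20),0,.33,(0,255,255),1)
    for j in range(-(-y//10)*10,y+h,10):
        cv2.line(o,(0,int((j+.5-y)*s)),(5,int((j+.5-y)*s)),(0,255,255),1)
        if j%20==0: cv2.putText(o,str(j),(8,int((j-y)*s)+4),0,.33,(0,255,255),1)
    return o
def rot(yaw):  # tool down, tool y (jaw axis) at angle yaw in world
    y=np.array([np.cos(yaw),np.sin(yaw),0]);z=np.array([0,0,-1.]);return np.c_[np.cross(y,z),y,z]
E
python3 - <<'E'
from h import *
t=cv2.imread("pics/top0.png");s=cv2.imread("pics/scene0.png")
a=crop(t,105,155,112,80,3.5);b=crop(t,262,140,80,80,3.5);c=crop(s,285,145,112,80,3.5);d=crop(s,190,190,80,80,3.5)
cv2.imwrite("pics/crops.png",np.vstack([np.hstack([a,b]),np.hstack([c,d])]))
E
```

```text
(no output)
```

View pics/crops.png

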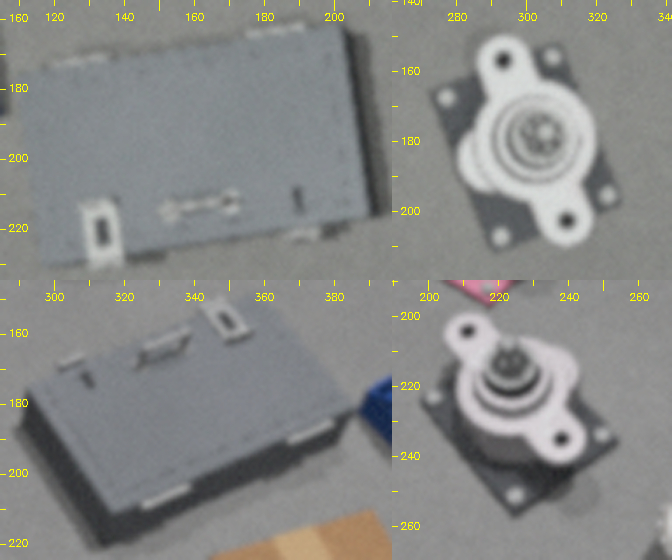

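Crops: top-left, the closed hasp leaf (128–137, 212–229) and handle (151–173, 213); the open hasp is at about (190,222). The grey starter is at (303,179), with ear holes at (293,157) and (312,202). It is the non-pink one on a dark steel plate.

```bash
python3 - <<'E'
from h import *
t=cv2.imread("pics/top0.png").astype(int);s=cv2.imread("pics/scene0.png").astype(int)
# lid
m=((t[:,:,0]-t[:,:,2]>7)&(t.sum(2)>270)).astype(np.uint8);m[:150]=0;m[240:]=0;m[:,:105]=0;m[:,225:]=0
m=cv2.morphologyEx(m,cv2.MORPH_CLOSE,np.ones((5,5)));m=cv2.morphologyEx(m,cv2.MORPH_OPEN,np.ones((9,9)))
c=max(cv2.findContours(m,0,2)[0],key=cv2.contourArea)
P=np.array([plane("top",*p,66.5)[:2] for p in c[:,0].astype(float)],np.float32)
r=cv2.minAreaRect(P);print("lid rect",r,cv2.boxPoints(r).tolist())
print("img rect",cv2.boxPoints(cv2.minAreaRect(c)).tolist())
# ear holes: dark blobs within white housing
def blob(im,u,v,w,dark,thr):
    g=im.sum(2)[v-w:v+w+1,u-w:u+w+1]/3.;q=np.clip(thr-g if dark else g-thr,0,None)
    yy,xx=np.mgrid[v-w:v+w+1,u-w:u+w+1];return np.array([(q*xx).sum(),(q*yy).sum()])/q.sum()
A=blob(t,293,157,4,1,140);B=blob(t,312,202,4,1,140);a=blob(s,211,204,3,1,140);b=blob(s,238,235,3,1,140)
for n,x,y in(("top",A,B),("scene",a,b)):
    p,q=plane(n,*x,75),plane(n,*y,75);d=q-p;print(n,x,y,"mid",(p+q)/2,"L",np.linalg.norm(d),"yaw",np.degrees(np.arctan2(d[1],d[0]))%180)
sc=[blob(t,*k,3,0,115) for k in((277,167),(307,156),(323,195),(292,207))]
S=np.array([plane("top",*k,14) for k in sc]);print("screws",S[:,:2],S.mean(0))
for i,j in((0,3),(1,2),(0,1),(3,2)):
    d=S[j]-S[i];print(np.linalg.norm(d),np.degrees(np.arctan2(d[1],d[0]))%180)
# hasp white / handle
for nm,(u,v,w) in{"hasp":(132,220,11)}.items():
    g=t[v-w:v+w+1,u-w:u+w+1].sum(2)/3;q=(g>150).astype(np.uint8);cc=max(cv2.findContours(q,0,2)[0],key=cv2.contourArea)
    PP=np.array([plane("top",p[0]+u-w,p[1]+v-w,69)[:2] for p in cc[:,0].astype(float)],np.float32);print(nm,cv2.minAreaRect(PP))
g=t[206:222,146:180].sum(2)/3;q=g>150;yy,xx=np.where(q);print("handle px",xx.min()+146,xx.max()+146,xx.mean()+146,yy.mean()+206,plane("top",xx.mean()+146,yy.mean()+206,94))
for y in range(206,232): print(y,(t[y,128:141].sum(1)/3).astype(int))
E
```

```text
lid rect ((522.5684814453125, 192.73992919921875), (155.8693389892578, 268.14813232421875), 8.696698188781738) [[425.25732421875, 313.48846435546875], [465.8023681640625, 48.423343658447266], [619.879638671875, 71.99139404296875], [579.3345947265625, 337.0565185546875]]
img rect [[108.93059539794922, 176.54913330078125], [201.95948791503906, 162.23699951171875], [210.2369384765625, 216.04046630859375], [117.20805358886719, 230.35260009765625]]
top [293.361 156.729] [311.536 202.6  ] mid [ 567.414 -214.486   75.   ] L 140.23633807148926 yaw 20.96283910505744
scene [211.193 204.15 ] [237.958 234.985] mid [ 566.636 -212.829   75.   ] L 140.1298032457138 yaw 20.979619736780883
screws [[ 610.664 -145.662]
 [ 645.679 -237.997]
 [ 525.635 -284.292]
 [ 490.114 -191.721]] [ 568.023 -214.918   14.   ]
129.04916467309403 20.91081268505164
128.66097456624288 21.08950843573473
98.75091266407537 110.76734865721559
99.15197509558982 110.9926095567257
hasp ((452.01287841796875, 264.9678955078125), (55.764217376708984, 32.68010330200195), 8.074922561645508)
handle px 150 172 159.75862068965517 213.94
[... 843 characters left out ...]
140]
220 [154 176 189 174 136  96  92 120 156 185 180 154 137]
221 [153 170 187 175 138  97  86 110 153 178 181 156 139]
222 [150 168 183 177 144 104  86 103 145 175 177 158 141]
223 [145 162 180 176 149 112  94 109 141 173 180 162 144]
224 [145 162 180 181 155 127 116 130 150 180 183 167 144]
225 [141 161 178 186 173 155 151 161 175 188 187 169 141]
226 [139 154 178 190 188 179 176 184 191 195 190 174 141]
227 [139 151 175 192 194 191 192 192 192 187 188 172 138]
228 [133 144 168 183 186 188 186 184 182 179 171 162 130]
229 [118 126 150 171 175 179 176 172 167 168 167 159 134]
230 [115 130 149 162 171 169 166 157 152 156 160 153 137]
231 [124 135 147 157 159 154 149 140 140 144 145 144 134]
```

```bash
cat >> h.py <<'E'
CASE=np.array([522.2,193.3]);CY=np.radians(8.7)
ex=np.array([np.cos(CY),np.sin(CY),0]);ey=np.array([-np.sin(CY),np.cos(CY),0]);ez=np.array([0,0,1.])
def cw(x,y,z): return np.array([*CASE,0])+x*ex+y*ey+z*ez
def tilt(R,a): # tip tool about case y: positive leans tool's back toward +x
    return cv2.Rodrigues(ey*a)[0]@R
def st(l=""):
    s=manip.state();print(l,"t%.1f"%s["t"],s["tcp_pos"],"F",s["wrist_force"],"T",s["wrist_torque"],"gap%.1f"%s["finger_gap"])
RC=rot(CY-np.pi/2)
if ik is None: pass
E
python3 - <<'E'
from h import *
for R in (rot(CY+np.pi/2),rot(CY-np.pi/2)): print(ik(cw(-35,80,200),R))
R=min((rot(CY+np.pi/2),rot(CY-np.pi/2)),key=lambda R:np.abs(ik(cw(-35,80,200),R)-manip.state()["joint_pos"]).max())
hand.set_gripper(50,30)
manip.movep(cw(-35,80,150),R);st()
manip.line_to(cw(-35,80,70.5),speed=120);st("down")
hand.set_gripper(20,25);st("grip")
lip=lambda th:cw(-85+50*np.cos(th)-8*np.sin(th),80,68.5+50*np.sin(th)+8*np.cos(th)-6)
for d in (20,40,60,80,100,112):
    manip.line_to(lip(np.radians(d)),speed=80);st(d)
cv2.imwrite("pics/hasp.png",crop(snap("scene","s1"),285,110,130,110,5))
E
```

```text
[ 0.466  0.042  1.917 -0.     1.183 -1.257]
[ 0.466  0.042  1.917 -0.     1.183  1.885]
 t2.4 [475.596 267.848 150.322] F [-0.544 -0.273 -0.111] T [-0.009 -0.01   0.049] gap49.8
down t3.2 [475.984 267.48   71.011] F [ 0.484  0.384 -0.339] T [ 0.004  0.032 -0.006] gap49.9
grip t3.5 [476.668 266.604  71.866] F [ 1.187 -5.357  5.755] T [-0.865 -0.119  0.005] gap26.4
20 t3.9 [470.913 265.717  87.76 ] F [ 3.252 -5.405 -1.103] T [-0.688 -0.749 -0.043] gap26.2
40 t4.2 [459.133 263.933 100.86 ] F [ 2.412 -3.707 -0.682] T [-0.754 -0.55   0.012] gap26.3
60 t4.6 [444.184 261.635 109.848] F [ 2.211 -6.268 -0.562] T [-0.842 -0.575 -0.006] gap26.3
80 t5.0 [427.639 259.165 113.732] F [ 2.93  -5.233  1.794] T [-0.947 -0.583 -0.108] gap26.1
100 t5.3 [410.697 256.608 111.872] F [ 0.703 -7.19   7.151] T [-1.097 -0.323 -0.031] gap26.0
112 t5.6 [400.349 254.999 107.385] F [-1.743 -8.025 11.752] T [-1.19   0.099 -0.043] gap26.4
```

View pics/hasp.png

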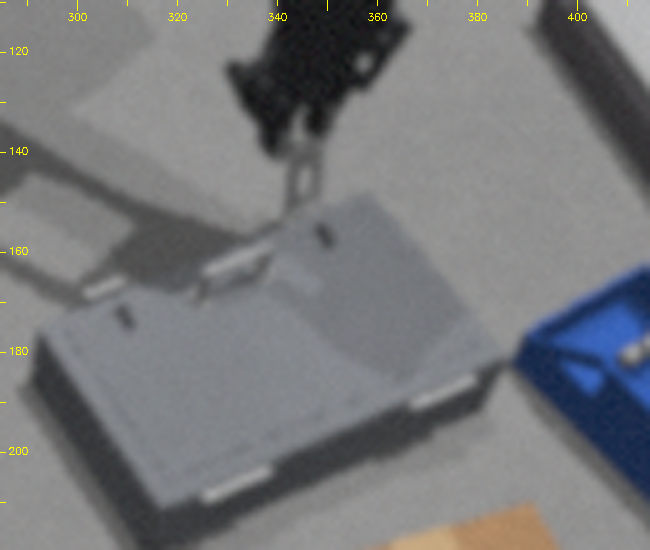

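Upright hasp leaf at (345,145) between the fingers, swung off the catch. Next I release it and open the lid.

```bash
python3 - <<'E'
from h import *
hand.set_gripper(60);manip.sleep(.3);st("rel")
R=manip.state()["eef_rot"];R=min((rot(CY+np.pi/2),rot(CY-np.pi/2)),key=lambda q:np.abs(q-R).max())
p=manip.state()["tcp_pos"];manip.line_to(p+[0,0,60],speed=150)
hand.set_gripper(76)
off=14
def pose(f):
    a=0.42*f; Rt=tilt(R,a)
    H=cw(80-130*np.cos(f)+24*np.sin(f),-1,60.5+130*np.sin(f)+24*np.cos(f))
    return H+off*Rt[:,2],Rt
P,_=pose(0)
manip.movep(P+[0,0,60],R);st("above")
manip.line_to(P,speed=120);st("down")
hand.set_gripper(45,40);st("grip")
for f in np.linspace(0,1.76,12)[1:]:
    p,Rt=pose(f)
    manip.line_to(p,Rt,speed=100);st("%.2f"%f)
    if np.linalg.norm(manip.state()["wrist_force"])>45: print("stop");break
cv2.imwrite("pics/lid.png",np.hstack([crop(snap("scene","s2"),270,90,130,130,3),crop(snap("top","t2"),90,120,130,130,3)]))
E
```

```text
rel t6.4 [400.183 255.624 105.783] F [ 0.4   -0.224  0.067] T [-0.015 -0.053 -0.061] gap59.8
above t7.8 [472.823 183.968 129.653] F [ 0.249 -0.576 -0.138] T [ 0.049  0.023 -0.005] gap76.0
down t8.4 [473.057 185.358  71.001] F [ 0.113  0.32  -0.439] T [-0.033  0.025  0.001] gap75.7
grip t8.8 [473.958 185.008  72.167] F [-1.913 -0.281  5.776] T [-0.255  0.232  0.103] gap54.5
0.16 t9.1 [478.617 185.708  91.142] F [ 2.814  0.551 -3.057] T [ 0.117 -0.503  0.177] gap54.4
0.32 t9.5 [486.09  186.879 109.776] F [ 6.012  1.167 -4.63 ] T [ 0.218 -0.957 -0.161] gap54.3
0.48 t9.8 [496.151 188.397 127.046] F [ 6.41   1.489 -6.302] T [ 0.298 -1.11  -0.235] gap54.1
0.64 t10.2 [508.66  190.318 142.417] F [ 6.253  2.774 -7.816] T [ 0.403 -1.106  0.144] gap54.2
0.80 t10.5 [523.84  192.627 155.776] F [  4.957   2.066 -11.184] T [ 0.49  -1.195  0.084] gap54.4
0.96 t10.9 [541.363 195.281 166.746] F [  4.365   1.869 -13.333] T [ 0.456 -1.231 -0.006] gap53.8
1.12 t11.3 [559.944 198.142 174.692] F [  0.724   1.164 -13.831] T [ 0.448 -1.092 -0.145] gap53.9
1.28 t11.6 [579.763 201.202 179.618] F [ -0.53    0.83  -13.428] T [ 0.418 -1.096 -0.086] gap54.1
1.44 t12.0 [600.05  204.309 181.057] F [ -2.432   1.121 -11.887] T [ 0.493 -0.975  0.046] gap53.7
1.60 t12.3 [620.33  207.44  178.987] F [ -4.09    0.196 -10.049] T [ 0.729 -0.539  0.36 ] gap53.4
1.76 t12.7 [639.717 210.386 173.691] F [-4.756  0.434 -8.363] T [ 0.676 -0.405  0.211] gap53.8
```

View pics/lid.png

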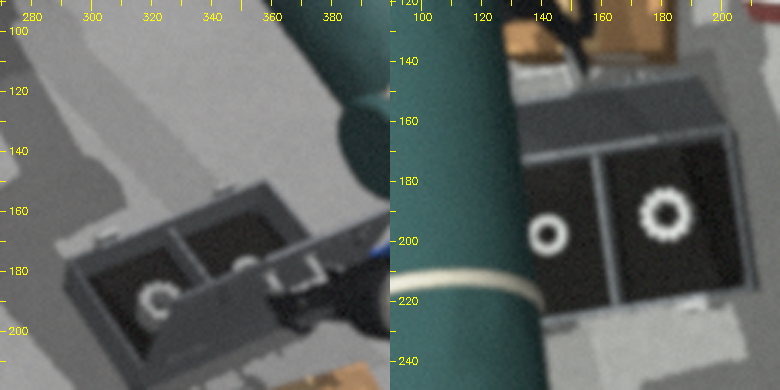

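Lid open, nearly 1.76 rad. The pinion (large, toothed) is at top (181,191). The plain collar (smaller, smooth) is at (142,198). I'll release, clear the view and measure.

```bash
python3 - <<'E'
from h import *
hand.set_gripper(80);st("rel")
s=manip.state();manip.line_to(s["tcp_pos"]-80*s["eef_rot"][:,2],speed=180)
p=manip.state()["tcp_pos"];manip.line_to(p+[0,0,80],speed=200)
manip.movep([430,-50,300],rot(-np.pi/2));st()
T=np.mean([imaging.read_camera("top")[:,:,::-1].astype(float) for _ in range(16)],0)
S=np.mean([imaging.read_camera("scene")[:,:,::-1].astype(float) for _ in range(4)],0)
np.savez("avg.npz",T=T,S=S)
g=T.mean(2).astype(np.float32)
# centre: bright ring
sub=g[170:212,162:202];q=(sub>110).astype(np.uint8);c=max(cv2.findContours(q,0,2)[0],key=cv2.contourArea)
el=cv2.minEnclosingCircle(c);M=cv2.moments(c);cen=np.array([M["m10"]/M["m00"]+162,M["m01"]/M["m00"]+170]);print("px",cen,"r",el[1],plane("top",*cen,42))
Pc=plane("top",*cen,42)
def harm(P,r,n):
    th=np.radians(np.arange(0,360,2));v=[]
    for a in th:
        u=proj("top",P+[r*np.cos(a),r*np.sin(a),0]);v.append(cv2.getRectSubPix(g,(1,1),tuple(map(float,u)))[0,0])
    F=np.sum(np.array(v)*np.exp(-1j*n*th))/len(th)*2;return abs(F),np.degrees(-np.angle(F))/n
for r in(10,11,12,13,14,15,16,17):print(r,"n6",harm(Pc,r,6),"n5",harm(Pc,r,5)[0],"n7",harm(Pc,r,7)[0])
for r in(20,21,22,23,24,25,26,27):print(r,"n12",harm(Pc,r,12),"n11",harm(Pc,r,11)[0],"n13",harm(Pc,r,13)[0])
b=lambda I,*k:crop(np.clip(I,0,255).astype(np.uint8),*k)
cv2.imwrite("pics/pin.png",np.hstack([b(T,162,170,40,42,10),cv2.resize(b(S,275,95,130,137,3),(390,420))]))
E
```

```text
rel t13.1 [640.263 210.092 174.972] F [0.9   0.634 0.876] T [ 0.045 -0.253  0.03 ] gap79.9
 t16.7 [430.332 -49.952 300.046] F [ 0.221 -0.182  0.554] T [-0.002 -0.026 -0.049] gap80.2
px [181.716 190.999] r 8.90874195098877 [538.351 134.813  42.   ]
10 n6 (np.float64(4.032204284211751), np.float64(-10.310699040476143)) n5 0.7117895114398377 n7 0.5705872910418276
11 n6 (np.float64(4.650346287339987), np.float64(-10.495756032655828)) n5 0.8753882219212928 n7 0.30537180781652123
12 n6 (np.float64(5.077924904713489), np.float64(-11.438227656553929)) n5 0.9426374321633899 n7 0.2336218854899195
13 n6 (np.float64(5.2017942317525945), np.float64(-11.590481548794848)) n5 1.0603566096881243 n7 0.24717999681062913
14 n6 (np.float64(4.972909162871577), np.float64(-10.798618837558466)) n5 0.9285335520519686 n7 0.3620984828454081
15 n6 (np.float64(4.417180617181772), np.float64(-10.478219322935201)) n5 1.0648865226015982 n7 0.5214962292636723
16 n6 (np.float64(3.463308566757056), np.float64(-12.49066194304951)) n5 1.0436709381113078 n7 0.6493193980725972
17 n6 (np.float64(2.8355485113999266), np.flo
[... 311 characters left out ...]
 (np.float64(8.143831638090708), np.float64(-9.935526872011264)) n11 0.433044457979846 n13 0.7440813404405319
23 n12 (np.float64(9.322984328565301), np.float64(-9.809380168758887)) n11 0.27791731295059624 n13 0.9816558414792631
24 n12 (np.float64(10.322233273394696), np.float64(-9.895342085607925)) n11 0.10794427492469222 n13 1.1991326571658958
25 n12 (np.float64(10.850296318672624), np.float64(-9.909396702681805)) n11 0.29981277819139157 n13 1.2624309821126374
26 n12 (np.float64(10.734991100171122), np.float64(-9.890564579936369)) n11 0.4229357596653586 n13 1.1845920173283992
27 n12 (np.float64(9.801614855611357), np.float64(-9.864310881915287)) n11 0.4130401951835885 n13 1.0186281695617114
```

View pics/pin.png

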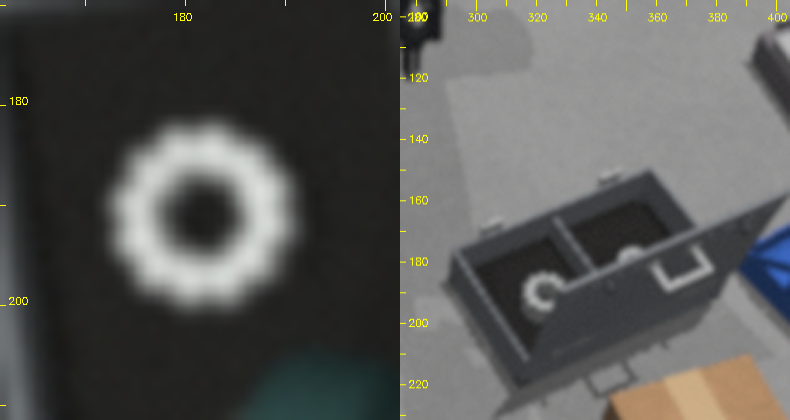

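Pinion at world (538.4,134.8), teeth phase 20.1° mod 30. The bright lands at -11° put the grooves near 20° mod 60, so the pinion yaw is about 20.1°. I'll grip across tooth gaps (jaw 5.1°) so it seats squarely on two teeth per pad.

```bash
python3 - <<'E'
from h import *
P=np.array([538.4,134.8,0]);j=np.radians(5.1)
c=[(np.abs(q[5]),k) for k in(0,1) if (q:=ik(P+[0,0,140],rot(j+k*np.pi))) is not None and ik([567,-213.7,100],rot(j+k*np.pi)) is not None]
print(c);k=min(c)[1];R=rot(j+k*np.pi);np.save("k.npy",k)
hand.set_gripper(72,80)
manip.movep(P+[0,0,140],R);manip.line_to(P+[0,0,60],speed=150);st("mid")
manip.line_to(P+[0,0,12.5],speed=60);st("down")
hand.set_gripper(35,90);manip.sleep(.2);st("grip")
manip.line_to(P+[0,0,200],speed=150);manip.sleep(.2);st("lift")
# shaft tip in both views (averaged pictures), for refinement
d=np.load("avg.npz")
print(proj("top",[567,-213.7,146]),proj("scene",[567,-213.7,146]))
a=crop(np.clip(d["T"],0,255).astype(np.uint8),280,155,48,48,8);b=crop(np.clip(d["S"],0,255).astype(np.uint8),200,195,48,48,8)
cv2.imwrite("pics/shaft.png",np.hstack([a,b]))
cv2.imwrite("pics/held.png",np.vstack([crop(snap("top","t3"),150,130,80,80,4),crop(snap("scene","s3"),270,100,80,80,4)]))
E
```

```text
[(np.float64(0.11143803255915552), 0)]
mid t19.8 [539.19 134.61  60.88] F [-0.68  -0.435  0.852] T [ 0.031 -0.055  0.047] gap71.8
down t20.8 [538.72  134.848  12.689] F [-0.282 -0.053 -0.383] T [-0.029 -0.005 -0.044] gap72.2
grip t21.3 [538.929 134.93   13.702] F [-1.199 -0.192  5.407] T [-0.087  0.363 -0.039] gap46.5
lift t22.9 [537.858 134.694 198.949] F [ 0.278 -0.08  -2.857] T [0.006 0.044 0.027] gap46.4
[305.295 177.274] [222.42  207.218]
```

View pics/shaft.png

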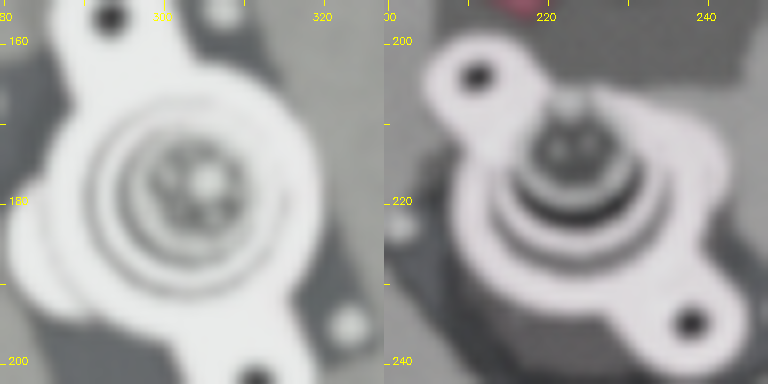

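Pinion held: gap 46.5 mm (readings run about 1.6 low, so seated across gaps) and about 2.9 N of weight. Shaft tip pixels (305.5,177.2) top and (222.5,207) scene match the projection of (567,-213.7,146). Now I'll approach, stepping down under force watch.

```bash
python3 - <<'E'
from h import *
R=rot(np.radians(5.97))
x,y=567,-214.3
manip.movep([x,y,215],R);manip.sleep(.3)
s=manip.state();F0=s["wrist_force"].copy();T0=s["wrist_torque"].copy();np.save("F0.npy",np.r_[F0,T0]);st("above")
manip.line_to([x,y,152],speed=120)
for z in np.arange(150,129.9,-2):
    manip.line_to([x,y,z],speed=40);manip.sleep(.1)
    s=manip.state();f=s["wrist_force"]-F0;print(z,s["tcp_pos"],f,s["wrist_torque"]-T0)
    if f[2]>8 or np.hypot(*f[:2])>15: print("contact");break
E
```

```text
above t24.6 [ 567.255 -213.292  215.033] F [-0.194 -0.463 -2.958] T [-0.052  0.018  0.032] gap46.5
150.0 [ 567.382 -214.495  150.714] [ 0.322 -0.615  0.144] [ 0.056  0.015 -0.053]
148.0 [ 566.949 -214.258  147.89 ] [-0.375  0.881 -0.578] [ 0.051 -0.082 -0.012]
146.0 [ 566.951 -214.313  145.906] [ 0.507  0.211 -0.558] [ 0.123 -0.009 -0.056]
144.0 [ 566.984 -214.313  143.938] [0.242 0.985 0.427] [ 0.038  0.001 -0.008]
142.0 [ 566.993 -214.285  141.965] [-0.116  0.508  0.256] [ 0.08  -0.086 -0.025]
140.0 [ 566.947 -214.304  139.931] [ 0.275 -0.081 -0.123] [ 0.058 -0.057 -0.038]
138.0 [ 566.963 -214.281  137.923] [ 0.654  0.285 -0.588] [ 0.071 -0.028 -0.036]
136.0 [ 566.992 -214.265  135.954] [ 0.269  0.149 -0.126] [ 0.119 -0.038 -0.086]
134.0 [ 566.989 -214.302  133.941] [0.304 0.499 0.293] [ 0.125 -0.012 -0.046]
132.0 [ 566.979 -214.288  131.956] [0.75  0.545 0.304] [ 0.041 -0.002 -0.081]
130.0 [ 566.979 -214.299  129.937] [ 0.359  0.559 -0.055] [ 0.088  0.006 -0.009]
```

```bash
python3 - <<'E'
from h import *
F=np.load("F0.npy");F0,T0=F[:3],F[3:];x,y=567,-214.3
for z in np.arange(128,99,-1.5):
    manip.line_to([x,y,z],speed=30);manip.sleep(.1)
    s=manip.state();f=s["wrist_force"]-F0;print(z,s["tcp_pos"],f,s["wrist_torque"]-T0,"%.1f"%s["t"])
    if f[2]>(8 if z>114 else 22) or np.hypot(*f[:2])>15: print("contact");break
E
```

```text
128.0 [ 566.946 -214.27   127.923] [-0.123 -0.039 -0.342] [ 0.081 -0.096 -0.049] 29.5
126.5 [ 566.988 -214.272  126.456] [ 0.498  1.428 -0.436] [ 0.003  0.021 -0.008] 29.9
125.0 [ 566.963 -214.288  124.936] [0.417 0.363 0.079] [ 0.036  0.009 -0.071] 30.2
123.5 [ 566.974 -214.283  123.471] [-0.003  0.337 -0.157] [ 0.057 -0.03   0.004] 30.6
122.0 [ 566.971 -214.287  121.957] [-0.223  0.595  0.351] [ 0.049 -0.053 -0.015] 30.9
120.5 [ 566.979 -214.277  120.462] [-0.143  0.36  -0.265] [ 0.079 -0.047 -0.054] 31.2
119.0 [ 566.979 -214.274  118.959] [ 0.836  1.393 -0.325] [ 0.081 -0.013 -0.071] 31.6
117.5 [ 566.981 -214.308  117.447] [ 0.275  1.245 -0.09 ] [ 0.054 -0.002  0.006] 31.9
116.0 [ 566.96  -214.282  115.962] [-0.038  0.254  0.126] [ 0.063 -0.021 -0.024] 32.3
114.5 [ 566.976 -214.307  114.426] [ 0.492  0.038 -0.218] [0.066 0.009 0.007] 32.6
113.0 [ 566.986 -214.288  112.962] [ 0.247  0.545 -0.857] [ 0.022 -0.001 -0.069] 33.0
111.5 [ 567.309 -214.417  111.775] [ 1.412 -0.464  1.03 ] [ 0.071 -0.083  0.002] 33.4
110.0 [ 567.297 -214.438  110.501] [-1.292  1.025  4.995] [ 0.122  0.081 -0.044] 33.7
108.5 [ 567.292 -214.437  108.823] [0.354 1.226 5.022] [0.046 0.015 0.028] 34.0
107.0 [ 567.259 -214.418  107.253] [-0.026  0.447  7.49 ] [ 0.044 -0.008 -0.076] 34.4
105.5 [ 567.27  -214.429  105.809] [-0.197  0.417  7.763] [ 0.09  -0.024 -0.022] 34.8
104.0 [ 567.301 -214.43   104.537] [-0.511  0.746  8.365] [ 0.054  0.073 -0.052] 35.1
102.5 [ 567.319 -214.421  103.248] [-1.099  1.063 10.499] [ 0.111  0.19  -0.01 ] 35.5
101.0 [ 567.333 -214.426  101.951] [-1.338  1.785 11.271] [ 0.153  0.289 -0.039] 35.8
99.5 [ 567.351 -214.477  101.651] [-4.173  2.308 16.841] [ 0.297  0.655 -0.007] 36.1
```

```bash
python3 - <<'E'
from h import *
F=np.load("F0.npy");F0=F[:3]
manip.line_to([567.2,-214.3,99.0],speed=20)
for _ in range(3):
    manip.sleep(.5);s=manip.state();print(s["tcp_pos"],s["wrist_force"]-F0,s["finger_gap"],s["t"])
a=crop(snap("scene","s4"),170,150,130,125,3);b=crop(snap("top","t4"),90,120,130,125,3)
cv2.imwrite("pics/end.png",np.hstack([a,b]))
E
```

```text
[ 567.368 -214.457  101.636] [-6.012  1.542 20.267] 46.76652161106646 36.9
[ 567.355 -214.472  101.595] [-6.287  2.811 20.479] 46.875306978354104 37.4
[ 567.339 -214.449  101.605] [-6.792  2.357 20.431] 46.49240493986521 37.9
```

View pics/end.png

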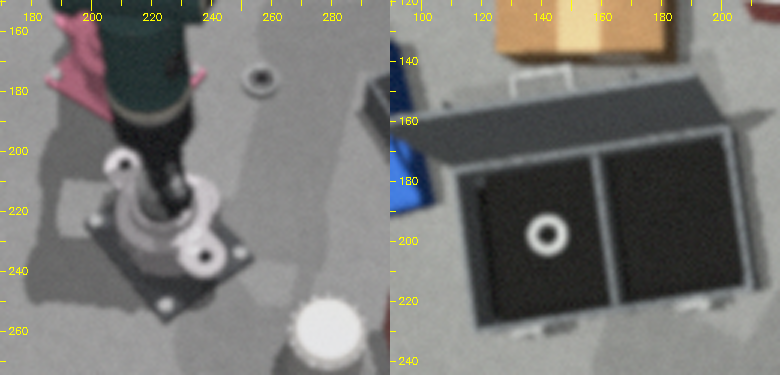

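The pinion is bottomed: holding 20.4 N steadily, with no travel for the extra command. The lid is open, both hasps hang at the front (137,228) and (195,222), and the collar is in place at (142,198).

```bash
python3 -c "
from rig import ticket
print(ticket.hand_in())"
```

```text
the job is handed in; nothing more can be done
None
```

The pinion is on the splined shaft, pushed fully home, and the gripper is still holding it there. I handed the job in at about 38 s of the 72 s limit.

I swung the closed hasp off its catch, opened the lid to about 1.76 rad and left it there. I gripped the pinion across its tooth gaps and turned it about 1° to match the splines.

**Last checks:**
- **Meshing:** the pinion slid from above the shaft tip to the spring with under 2 N of resistance, so the yaw was right on the first try.
- **Fully home:** the spring pushed back from about 5 N up to about 11 N over roughly 10 mm of travel. The pinion then stopped hard, about 1.6 mm above zero on the tool reading. That matches the tool's offset above the pinion's underside, about 1 to 1.7 mm.
- **Holding:** about 20 N downward, steady for 1.5 s. There is also a sideways force of about 6–7 N, well under the limits.
- **Rest of the bench:** the last pictures show the lid open, both hasps hanging down the front and the collar still in its compartment. The bystander objects in those crops looked undisturbed; I did not check the others.
- **Not checked:** the gripper hid the circlip groove from both cameras, so I judged it clear from the force and height readings only.

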